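Sort the power-supply parts into their trays and clamp the heat sink in the vise

ROBOT

A 7-joint arm with a two-finger parallel gripper is mounted at the origin on the work surface. World frame = base frame: x ahead of the robot, y to its left, z up, the work surface at z = 0. Lengths are in mm, angles in rad, forces in N, time in s.
With the tool pointing down it reaches from about 400 to 875 mm from the base axis. Payload 4.4 kg.
Tool frame: the origin (TCP) lies where the fingers leave the gripper's body, on its centre line; the fingertips stand 73 mm ahead of it and the grasp point (between the pads) lies 54 mm ahead of it; z points along the fingers, y is the line along which they close (so a half turn about z gives the same grasp; the last joint's range is limited). The gripper opens to 85 mm and grips with 20 to 120 N. Pads are 22 mm wide; open, the fingers measure 114 mm over their backs; the gripper's body (76 mm by 85 mm) begins 54 mm behind the grasp point. The pads swing forward as they close: fully open they stand 13 mm farther back than shut.
Start: joints at [-1.221, 0.628, 0.038, 1.517, -0.027, 0.996, -0.02], TCP at [262.53, 594.638, 303.913] pointing down, gripper open.
Joint ranges: [-3.06, 3.06], [-0.37, 2.12], [-1.25, 1.32], [0.18, 2.47], [-1.1, 4.24], [0.23, 1.98], [-2.94, 2.94]. Speed limits (rad/s): [2.57, 2.57, 3.14, 3.14, 3.14, 3.14, 3.14].

INTERFACE

Orientations are given as [roll, pitch, yaw] about the fixed x, y, z axes, in that order (R = Rz(yaw) Ry(pitch) Rx(roll)).
In Python, from cell import ctrl gives the robot as it stands.
- The arm moves only by the tool send_rows, never from a script. Its argument "rows" is a list that holds one entry, the list of rows, each a list of 6 numbers: the shift along the tool's x, y, z in cm, then the turn, a rotation vector about the tool's x, y, z in rad. In form: [[[tx, ty, tz, wx, wy, wz], ...]]. A call has 1 to 10 rows; each row is the pose to reach, as a shift and turn from the pose commanded when the call began, along the tool's axes at that moment; what a row does not reach only later rows make up. A row lasts 1/10 s, in which the tool goes at most 50 mm and 8.59 degrees, less where a joint would pass 70% of its speed; a pose out of reach is approached as far as the arm can. A call with a gripper value outside its range is refused whole. "grip" is the closure in counts, from 0 (fully open) to 255 (shut), set as the call begins (left out, the last holds). The fingers move at their own pace and stop on an object; the grip force is fixed at half the most. Time passes only in rows, so rows that repeat a pose let the fingers close. It gives the time, the measured TCP pose, the force, the opening and the grip force at its end, in the units of the state.
- ctrl.read_state(): the state, without advancing time (a new reading comes with each control period).
- ctrl.get_image(name): name is "scene" or "top"; returns a dict with "pixels" (384x512x3 uint8, red, green, blue), "fx", "fy", "cx", "cy" (pixels), "D" ([k1, k2, p1, p2, k3] as OpenCV has them; the pictures are not rectified), "extrinsics" (4x4, takes a point from camera to world coordinates). Camera axes: x right, y up, looking along -z (the intrinsics and any distortion apply to the point x, -y, -z); pixel columns grow to the right and rows downward; lengths in mm; the calibration is good to about 2 mm. A picture is of the moment at which its call begins. There is no depth.
- ctrl.finish_job(): hands the job in; it is judged then, once.
The state is a dict: "clock": time; "qpos": joint angles; "qd": joint speeds; "tau": joint torques, N m; "eef_pos": TCP position; "tool_rot": TCP orientation; "force": force on the tool from outside, world axes, zero at the start; "torque": the same for the moment, N m; "width": finger opening in mm; "gripper_force": force on a finger pad.
Only numpy, scipy, OpenCV 4.12 (cv2) and the standard library are available. Lean on these libraries where they do the work, as an engineer would, in place of code of your own. Each camera call takes 0.05 s, during which the arm holds its last target. There are 200 camera calls.

TASK

Set out the mixed power-supply parts on the bench ready for assembly: stand both can capacitors, the ring choke and the transformer, each the way up it is now, flat on the floor of the grey tray that already holds one of its kind. Clamp the finned heat sink in the vise for its transistor to be fitted: fins up, in the middle of the jaws, lying flat on the two parallels with the fins running from jaw to jaw, one end square against the fixed jaw, and the sliding jaw pushed up tight against the other. Leave everything released and at rest.

Things in the scene. Friction and masses are not known exactly. Their poses are not given: they have to be found in the camera images.
- capacitor_a: Can capacitor, a dark upright cylinder 30 mm in diameter and 45 mm tall with a grey stripe down one side, two 6 mm solder tabs standing on its brown top face; about 45 g. Stands on the bench. Origin: centre of its underside, z up. One of two alike.
- capacitor_b: Can capacitor, a dark upright cylinder 30 mm in diameter and 45 mm tall with a grey stripe down one side, two 6 mm solder tabs standing on its brown top face; about 45 g. Stands on the bench. Origin: centre of its underside, z up. One of two alike.
- choke: Ring choke, a ring core wound with bare copper wire, lying flat: 42 mm outside diameter, 18 mm hole, 19 mm tall, two short wire ends sticking out 5 mm at one side (its +x); about 60 g. Origin: centre of its underside, z up.
- transformer: Small transformer standing on its black pin base: laminated dark steel core 42 mm (its x) x 15 mm (its y), 35 mm tall overall, with a yellow-taped winding bulging out in the middle to 32 mm along y. The two flat end faces of the core, 42 mm apart along x and 15 mm wide, are the places to grip; about 150 g. Origin: centre of its underside, z up.
- heatsink: Aluminium channel heat sink lying fins up: 60 mm long (its x) x 40 mm wide (its y) x 30 mm tall; a 5 mm base and three 2 mm fins along each long side, the outermost ones forming flat sides 40 mm apart, with an open channel between; about 80 g. Fins run along x. Origin: centre of its underside, z up.
- tray_capacitors: Grey open tray, fixed, 140 (x) x 120 (y) x 28 mm high, walls and floor 3 mm. Already holds one can capacitor like the loose ones, fixed in it at its far (+x) end, centred at x=+46 mm, y=0; the rest is free. Origin: centre of the tray's underside, z up; +x points away from the robot within 12 deg.
- tray_chokes: Grey open tray, fixed, 140 (x) x 120 (y) x 28 mm high, walls and floor 3 mm. Already holds one ring choke like the loose one, fixed in it at its far (+x) end, centred at x=+41 mm, y=0; the rest is free. Origin: centre of the tray's underside, z up; +x points away from the robot within 12 deg.
- tray_transformers: Grey open tray, fixed, 140 (x) x 120 (y) x 28 mm high, walls and floor 3 mm. Already holds one transformer like the loose one (its 42 mm length lying along the tray's y), fixed in it at its far (+x) end, centred at x=+42 mm, y=0; the rest is free. Origin: centre of the tray's underside, z up; +x points away from the robot within 12 deg.
- vise: Dark steel bench vise, fixed, 175 (x) x 70 mm. Origin on the bench, z up; +x runs from sliding to fixed jaw, away from the robot within 12 deg. Fixed jaw face at x=+60 mm. Jaws 50 mm wide about y=0, 57 mm high. Two parallels at y=+-8 mm, x=-20 to 60, tops 32 mm up. Rods beside them 21 mm high, end plate at x=-80 to -90 28 mm high. A 60 mm part against the fixed jaw is centred at x=30.
- vise_jaw (a joint): Sliding jaw on the robot's side, m: grows as it opens toward vise -x (0 to 0.05). Opening between jaws = 50 mm + value, so 0.010 when gripping a 60 mm part. Its face is at vise x = 10 mm - value; jaw 22 mm thick, so its back is at x = -12 mm - value, free to push on from 34 to 57 mm above the bench. Starts 0.030 to 0.045. A spring brake (about 3 N) keeps it where pushed; no screw.
Things that resemble listed ones, but are neither listed nor needed, are in the scene too. What is shaped like the choke but purple is not meant.

How it is judged (in metres and radians):
At the end, for the whole second after the job is handed in: Capacitors, choke and transformer upright (0.15 rad) on the floor inside their own kind's tray; heat sink fins up on the parallels (3 mm), aligned (0.06 rad), within 12 mm of mid-jaw and 3.5 mm of the fixed jaw; vise_jaw under 0.0125; all at rest (x of capacitor_a in the frame of tray_capacitors between -0.054 and 0.054 m and y of capacitor_a in the frame of tray_capacitors between -0.044 and 0.044 m and z of capacitor_a in the frame of tray_capacitors between 0 and 0.009 m and angle between each of capacitor_a, capacitor_b, choke, transformer's own z axis and vertical below 0.15 rad and x of capacitor_b in the frame of tray_capacitors between -0.054 and 0.054 m and y of capacitor_b in the frame of tray_capacitors between -0.044 and 0.044 m and z of capacitor_b in the frame of tray_capacitors between 0 and 0.009 m and x of choke in the frame of tray_chokes between -0.05 and 0.05 m and y of choke in the frame of tray_chokes between -0.04 and 0.04 m and z of choke in the frame of tray_chokes between 0 and 0.009 m and x of transformer in the frame of tray_transformers between -0.054 and 0.054 m and y of transformer in the frame of tray_transformers between -0.044 and 0.044 m and z of transformer in the frame of tray_transformers between 0 and 0.009 m and x of heatsink in the frame of vise between 0.0265 and 0.0335 m and y of heatsink in the frame of vise between -0.012 and 0.012 m and z of heatsink in the frame of vise between 0.029 and 0.035 m and angle between heatsink's own z axis and vertical below 0.06 rad and angle between the x axis of heatsink and the x axis of vise, either way round below 0.06 rad and value of joint vise_jaw below 0.0125 m and linear speed of each of capacitor_a, capacitor_b, choke, transformer, heatsink below 0.02 m/s); the robot touches nothing.
It also fails if it takes over 136 s, if anything falls off the work surface, if the arm or the gripper's body presses on something with over 40 N, if the wrist force passes 120 N, or if a joint passes its speed limit or range.

## Working session

There is one attempt and no reset: what is moved stays moved. The work goes in short steps, Python scripts to look and compute and a tool call to move; the robot and the scene stay as the last step left them, time stands still between calls to the robot, and variables do not carry over. Pictures are saved under pics/ and viewed, at most 14 in all, crops included, and the job is handed in when it is done.

Besides the shell and the picture viewer there is one more tool, called as a command line: name --argument value ..., lists and objects as JSON in quotes. send_rows: Moves the arm, as the interface text tells. Its arguments: {"type":"object","properties":{"rows":{"type":"array","items":{"type":"array","items":{"type":"array","items":{"type":"number"}}}},"grip":{"type":"number"}},"required":["rows"]}

```bash
mkdir -p pics; ls
cat > h.py <<'E'
import numpy as np, cv2
from cell import ctrl
def grab(n,save=None):
    im=ctrl.get_image(n)
    if save: cv2.imwrite('pics/'+save,np.ascontiguousarray(im['pixels'][:,:,::-1]))
    return im
def ray(im,uv,z):
    K=np.array([[im['fx'],0,im['cx']],[0,im['fy'],im['cy']],[0,0,1.]])
    p=cv2.undistortPoints(np.array(uv,float).reshape(-1,1,2),K,np.array(im['D'],float)).reshape(-1,2)
    E=np.array(im['extrinsics']); d=np.c_[p[:,0],-p[:,1],-np.ones(len(p))]@E[:3,:3].T
    o=E[:3,3]; return o+d*((z-o[2])/d[:,2])[:,None]
def proj(im,X):
    K=np.array([[im['fx'],0,im['cx']],[0,im['fy'],im['cy']],[0,0,1.]])
    E=np.array(im['extrinsics']); c=(np.array(X,float).reshape(-1,3)-E[:3,3])@E[:3,:3]
    return cv2.projectPoints(c*[1,-1,-1],np.zeros(3),np.zeros(3),K,np.array(im['D'],float))[0].reshape(-1,2)
E
python3 - <<'E'
from h import *
for n in('scene','top'):
    im=grab(n); print(n,im['fx'],im['cx'],im['D'],np.round(im['extrinsics'],3).tolist())
    cv2.imwrite(f'pics/{n}0.png',cv2.resize(np.ascontiguousarray(im['pixels'][:,:,::-1]),(800,600),interpolation=cv2.INTER_CUBIC))
    cv2.imwrite(f'raw_{n}.png',np.ascontiguousarray(im['pixels'][:,:,::-1]))
print(ctrl.read_state())
E
```

```text
pics
scene 495.5240583736895 253.82973743796802 [-0.01707905  0.          0.          0.          0.        ] [[0.851, -0.398, 0.344, 883.137], [0.526, 0.646, -0.553, -709.257], [-0.002, 0.652, 0.759, 954.994], [0.0, 0.0, 0.0, 1.0]]
top 401.4433236436221 251.29977522398752 [-0.13491998  0.          0.          0.          0.        ] [[-0.03, 0.994, -0.104, 379.117], [-1.0, -0.029, 0.006, -41.036], [0.003, 0.104, 0.995, 947.709], [0.0, 0.0, 0.0, 1.0]]
{'clock': 0.1, 'qpos': array([-1.22080309,  0.62928983,  0.03847095,  1.51826049, -0.02698869,
        0.99630867, -0.02000323]), 'qd': array([-0.00076127, -0.00158602,  0.00173879, -0.00152634,  0.00118144,
        0.00058106, -0.00182587]), 'tau': array([ 3.27709124e-03, -5.64533401e+01,  1.23043634e+00, -1.93973815e+01,
        1.12401068e-02,  5.39410132e-03, -2.25312181e-05]), 'eef_pos': array([262.35546198, 594.22490056, 303.06036698]), 'tool_rot': array([-3.13984558e+00,  4.44397971e-05,  2.72578135e+00]), 'force': array([-0.69240058,  0.02622036,  0.06970602]), 'torque': array([0.01532649, 0.01437797, 0.02791285]), 'gripper_force': 0.0, 'width': 85.31682635129062}
```

View pics/top0.png

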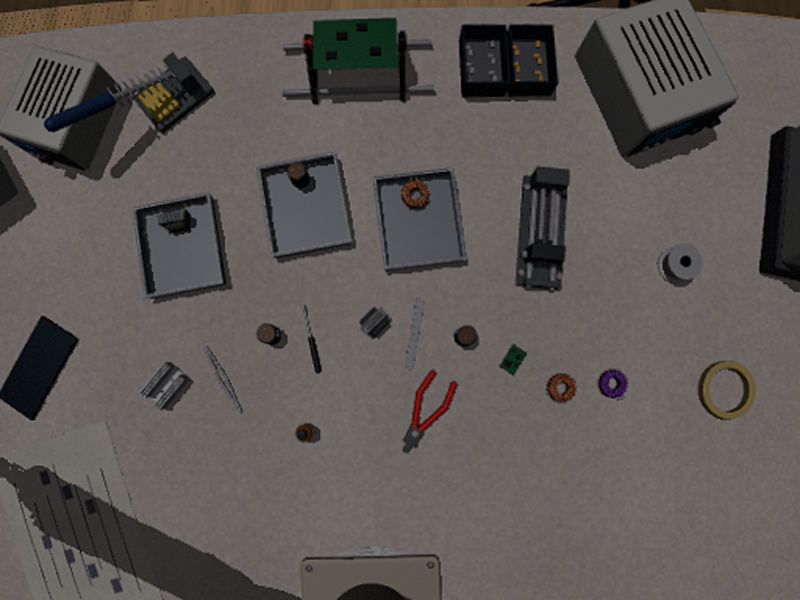

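View pics/scene0.png

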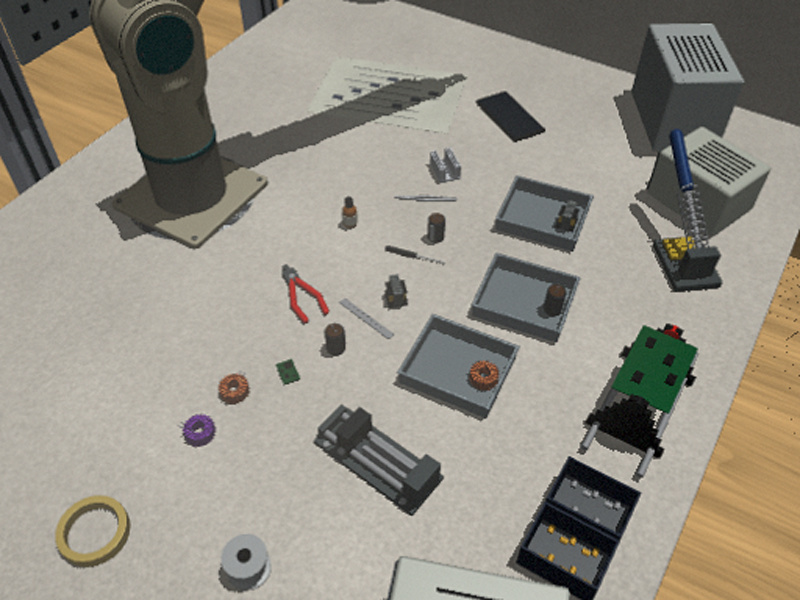

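The top view (800 px scale) shows these candidates:
- **Capacitors:** (269,334) and (466,336). The amber dropper bottle at (307,433) is a lookalike.
- **Choke:** copper at (562,388). The purple ring at (613,383) is the decoy, and the one at (415,193) is already in its tray.
- **Transformer:** (375,322). The one at (175,218) is already in its tray.
- **Heat sink:** (166,385).
- **Trays:** transformers (182,245), capacitors (306,204), chokes (420,219).
- **Vise:** (545,228).

A single close crop will confirm these choices.

Run:
```python
import cv2,numpy as np
t=cv2.imread('raw_top.png')
def crop(x0,y0,x1,y1,s):
    c=cv2.resize(t[y0:y1,x0:x1],None,fx=s,fy=s,interpolation=cv2.INTER_CUBIC)
    c=cv2.convertScaleAbs(c,alpha=1.5)
    for x in range((x0+9)//10*10,x1,10): cv2.line(c,(int((x-x0)*s),0),(int((x-x0)*s),12 if x%50==0 else 5),(0,255,255),1)
    for y in range((y0+9)//10*10,y1,10): cv2.line(c,(0,int((y-y0)*s)),(12 if y%50==0 else 5,int((y-y0)*s)),(0,255,255),1)
    return c
a=crop(80,95,380,195,2.66);b=crop(80,185,400,270,2.5)
o=np.zeros((a.shape[0]+b.shape[0]+6,800,3),np.uint8);o[:a.shape[0],:a.shape[1]]=a[:,:800];o[a.shape[0]+6:,:b.shape[1]]=b[:,:800]
cv2.imwrite('pics/crop1.png',o)
```

```text
(no output)
```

View pics/crop1.png

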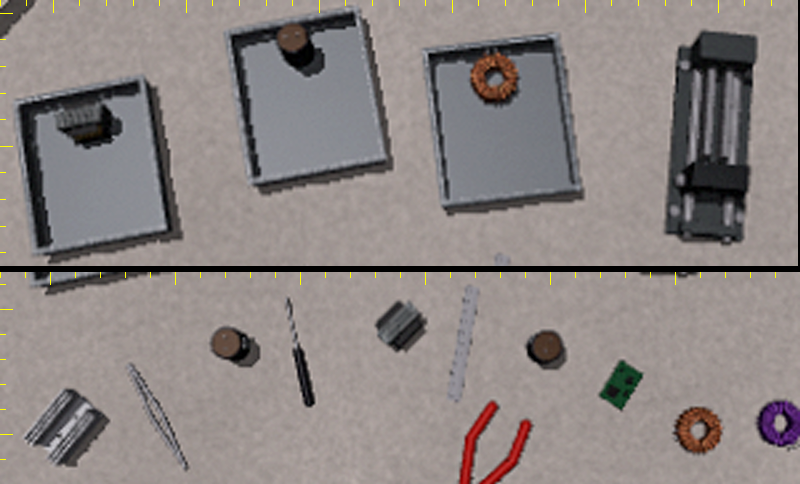

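The crop confirms the choices: the capacitors have brown tops and dark sides, the choke is copper, and the finned heat sink is at bottom left.

```bash
cat >> h.py <<'E'
def A(p): return np.array(p,float)/2.66+[80,95]
def B(p): return (np.array(p,float)-[0,272])/2.5+[80,185]
E
python3 - <<'E'
from h import *
im=grab('top'); s=grab('scene')
for n,c in dict(trans=[(16,101),(145,77),(172,233),(36,253)],cap=[(228,32),(357,10),(386,164),(255,187)],choke=[(424,48),(558,35),(580,192),(447,208)]).items():
    P=ray(im,A(c),28)[:,:2]; ctr=P.mean(0); ax=(P[0]-P[3]+P[1]-P[2])/2
    print(n,ctr.round(1),'yaw',np.arctan2(ax[1],ax[0]).round(3),'len',np.linalg.norm(ax).round(1),np.linalg.norm((P[0]-P[1]+P[3]-P[2])/2).round(1))
P=ray(im,A([(697,34),(756,36),(755,64),(692,62),(693,163),(748,167),(748,190),(687,187)]),57)[:,:2];print('vise',P.round(1).tolist())
for n,p,z in [('capA',(227,343),45),('capB',(545,347),45),('choke',(699,430),19),('trans',(400,323),33),('hs',(67,427),30)]:
    X=ray(im,B(p),z)[0]; print(n,X.round(1),'scene800',(proj(s,X)[0]*800/512).round())
P=ray(im,B([(70,390),(108,417),(67,465),(26,438)]),30)[:,:2];print('hs',P.round(1).tolist(),np.linalg.norm(P-np.roll(P,1,0),axis=1))
hsv=cv2.cvtColor(im['pixels'],cv2.COLOR_RGB2HSV)
m=((hsv[...,1]>90)&(hsv[...,0]<18)).astype(np.uint8)
n,l,st,ce=cv2.connectedComponentsWithStats(m)
for i in range(1,n):
    if st[i,4]>30: print(st[i],ce[i].round(1),ray(im,ce[i],45)[0].round(1),ray(im,ce[i],12)[0].round(1))
E
```

```text
trans [574.9 274.4] yaw 0.167 len 142.6 122.5
cap [629.3  81.1] yaw 0.165 len 143.9 117.1
choke [603.5 -91.8] yaw 0.102 len 144.6 118.7
vise [[669.0, -262.9], [666.5, -315.3], [641.2, -312.4], [643.8, -256.8], [554.6, -252.1], [550.1, -299.8], [530.1, -298.5], [533.9, -245.7]]
capA [436.9 136.5  45. ] scene800 [436. 219.]
capB [ 424.9 -150.7   45. ] scene800 [334. 330.]
choke [ 344.4 -294.9   19. ] scene800 [233. 384.]
trans [451.5 -20.3  33. ] scene800 [395. 286.]
hs [364.  290.7  30. ] scene800 [443. 162.]
hs [[398.1, 287.7], [372.5, 251.6], [329.0, 291.0], [354.4, 330.3]] [61.05016661 44.29733341 58.69195939 46.85925288]
[   0    0  356   23 3337] [117.3   6. ] [959.4 274.8  45. ] [980.6 286.4  12. ]
[370   0  27   5 103] [385.3   2.1] [ 951.9 -398.8   45. ] [ 972.8 -411.9   12. ]
[441   0  71  13 645] [480.1   4.4] [ 959.9 -663.7   45. ] [ 981.1 -686.5   12. ]
[194  23   6  14  38] [196.9  28. ] [885.4  73.3  45. ] [903.9  77.5  12. ]
[184 104  12  10  68] [189.7 108.9] [679.7  91.   45. ] [690.7  95.8  12. ]
[257 114  18  20 216] [265.2 123.7] [638.3 -83.8  45. ] [647.8 -85.4  12. ]
[166 209   9   9  31] [168.7 213.4] [437.  141.2  45. ] [439.1 147.9  12. ]
[294 209  11  12  86] [298.7 214.1] [ 426.9 -152.3   45. ] [ 428.6 -156.4   12. ]
[263 237  16  38 171] [269.  254.4] [338.9 -82.2  45. ] [337.4 -83.7  12. ]
[350 239  19  18 218] [359.  247.7] [ 346.6 -286.5   45. ] [ 345.4 -295.5   12. ]
[268 244  25  33 176] [281. 261.] [ 323.4 -108.7   45. ] [ 321.3 -111.2   12. ]
[190 272  10  11  61] [195.  276.4] [294.6  84.1  45. ] [291.6  88.7  12. ]
```

```bash
cat >> h.py <<'E'
from scipy.spatial.transform import Rotation as Ro
def plan(*targets):
    "targets: (x,y,z,yaw) of the TCP, all printed as rows relative to the pose now"
    s=ctrl.read_state(); R=Ro.from_euler('xyz',s['tool_rot']); p=s['eef_pos']
    print('t',round(s['clock'],2),'at',p.round(1),s['tool_rot'].round(3),'w',round(s['width'],1),'q7',s['qpos'][6].round(2))
    for x,y,z,w in targets:
        d=R.inv().apply(np.array([x,y,z])-p)/10; r=(R.inv()*Ro.from_euler('xyz',[np.pi,0,w])).as_rotvec()
        print(np.round(d,2).tolist(),np.round(r,3).tolist(),'rows',int(max(np.ceil(np.linalg.norm(d)/5),np.ceil(np.linalg.norm(r)/.149))))
E
python3 -c "
from h import *
plan((364,291,150,2.38),(364,291,79,2.38))"
```

```text
t 0.2 at [262.4 594.4 303.4] [-3.14  -0.     2.726] w 85.2 q7 -0.02
[-21.55, -23.63, 15.36] [-0.001, 0.0, 0.346] rows 8
[-21.55, -23.62, 22.46] [-0.001, 0.0, 0.346] rows 8
```

send_rows --rows '[[[-21.55, -23.63, 15.36, 0, 0, 0.346], [-21.55, -23.63, 15.36, 0, 0, 0.346], [-21.55, -23.63, 15.36, 0, 0, 0.346], [-21.55, -23.63, 15.36, 0, 0, 0.346], [-21.55, -23.63, 15.36, 0, 0, 0.346], [-21.55, -23.63, 15.36, 0, 0, 0.346], [-21.55, -23.63, 15.36, 0, 0, 0.346], [-21.55, -23.63, 15.36, 0, 0, 0.346], [-21.55, -23.63, 15.36, 0, 0, 0.346], [-21.55, -23.63, 15.36, 0, 0, 0.346]]]'

```text
clock: 1.2
eef_pos: [364.3, 293.0, 150.7]
tool_rot: [3.14, -0.001, 2.381]
force: [0.0, -0.2, -0.3]
width: 85.4
gripper_force: 0.0
```

```bash
python3 -c "
from h import *
plan((364,291,79,2.38))
im=grab('scene');c=im['pixels'][60:160,220:350,::-1]
cv2.imwrite('pics/s1.png',cv2.resize(np.ascontiguousarray(c),None,fx=5,fy=5,interpolation=cv2.INTER_CUBIC))"
```

```text
t 1.2 at [364.3 293.  150.7] [ 3.140e+00 -1.000e-03  2.381e+00] w 85.4 q7 0.16
[-0.12, -0.18, 7.17] [0.002, -0.001, 0.001] rows 2
```

View pics/s1.png

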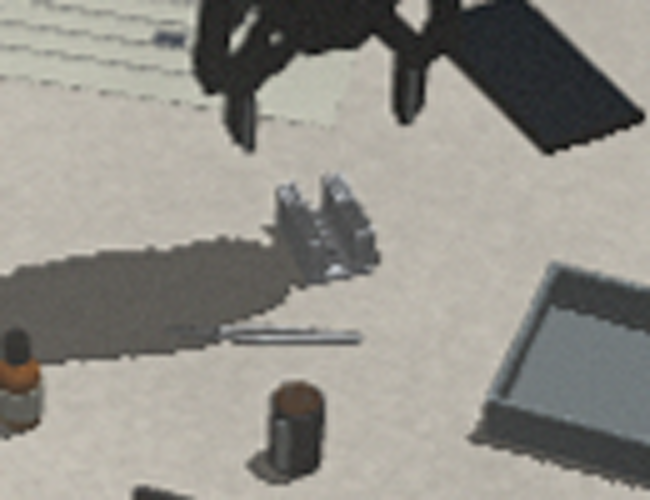

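The fingers at (240,130) and (405,105) straddle the heat sink at (325,230), with its channel running between them. Descending.

send_rows --rows '[[[-0.1, -0.2, 4, 0, 0, 0], [-0.1, -0.2, 7, 0, 0, 0], [-0.1, -0.2, 7.2, 0, 0, 0], [-0.1, -0.2, 7.2, 0, 0, 0]]]'

```text
clock: 1.65
eef_pos: [363.2, 291.6, 78.1]
tool_rot: [3.139, -0.001, 2.383]
force: [-0.5, 0.4, -0.2]
width: 85.4
gripper_force: 0.0
```

send_rows --rows '[[[0, 0, 0, 0, 0, 0], [0, 0, 0, 0, 0, 0], [0, 0, 0, 0, 0, 0], [0, 0, 0, 0, 0, 0], [0, 0, 0, 0, 0, 0], [0, 0, 0, 0, 0, 0], [0, 0, 0, 0, 0, 0], [0, 0, 0, 0, 0, 0]]]' --grip 255

```text
clock: 2.45
eef_pos: [363.9, 290.2, 79.4]
tool_rot: [3.139, -0.001, 2.38]
force: [-0.4, 0.9, 6.0]
width: 38.8
gripper_force: 60.9
```

send_rows --rows '[[[0, 0, -4, 0, 0, 0], [0, 0, -8, 0, 0, 0], [0, 0, -11, 0, 0, 0], [0, 0, -11, 0, 0, 0]]]'

```text
clock: 2.85
eef_pos: [365.0, 290.0, 191.7]
tool_rot: [3.135, 0.001, 2.38]
force: [0.3, 0.5, -0.9]
width: 38.7
gripper_force: 61.0
```

```bash
python3 -c "
from h import *
plan((612.6,-282,190,3.05),(612.6,-282,120,3.05))
im=grab('top');c=im['pixels'][95:195,320:380,::-1]
cv2.imwrite('pics/v1.png',cv2.convertScaleAbs(cv2.resize(np.ascontiguousarray(c),None,fx=6,fy=6,interpolation=cv2.INTER_CUBIC),alpha=2))
im=grab('scene');c=im['pixels'][60:160,220:350,::-1]
cv2.imwrite('pics/s2.png',cv2.resize(np.ascontiguousarray(c),None,fx=5,fy=5,interpolation=cv2.INTER_CUBIC))"
```

```text
t 2.85 at [365.  290.  191.7] [3.135e+00 1.000e-03 2.380e+00] w 38.7 q7 0.69
[-57.39, -24.31, 0.06] [0.006, 0.003, -0.67] rows 13
[-57.39, -24.35, 7.06] [0.006, 0.003, -0.67] rows 13
```

View pics/v1.png

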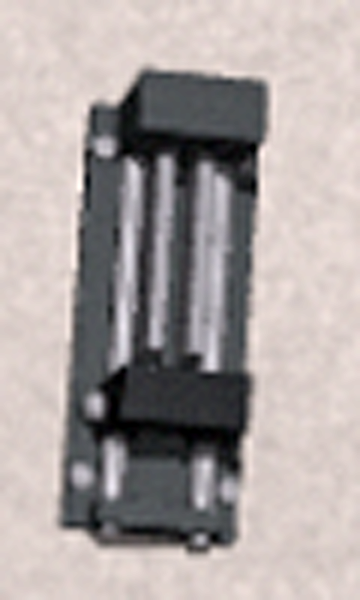

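View pics/s2.png

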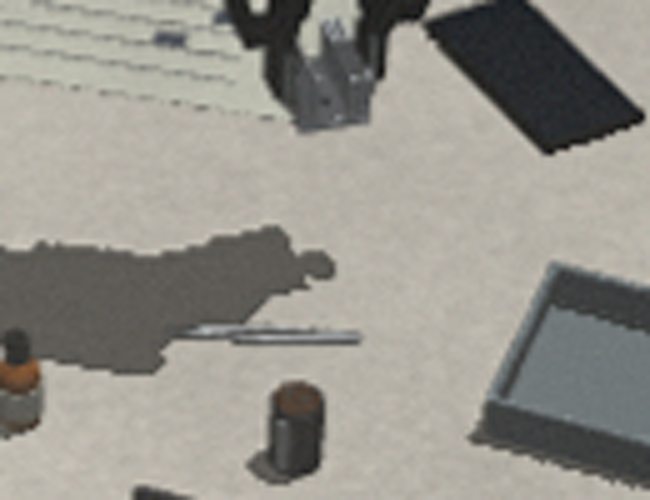

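The heat sink is lifted squarely between the fingers. Vise pixels in this crop: fixed jaw front edge (128,135)-(263,140), sliding jaw face (128,372)-(250,378). I'll get the vise axis from the rods and the base edge.

```bash
python3 -c "
from h import *
im=grab('top')
f=lambda p,z: ray(im,np.array(p,float)/6+[320,95],z)[:,:2]
for n,p,z in [('fixF',[(128,135),(263,140)],57),('fixB',[(143,70),(268,78)],57),('sliF',[(128,372),(250,378)],57),('sliB',[(120,422),(243,432)],57),('rodL',[(110,500),(130,160)],21),('rodR',[(203,505),(218,180)],21),('par',[(152,345),(163,155)],32),('baseL',[(62,523),(88,105)],8)]:
    P=f(p,z);d=P[1]-P[0];print(n,P.round(1).tolist(),P.mean(0).round(1),np.arctan2(d[1],d[0]).round(3),np.linalg.norm(d).round(1))
"
```

```text
fixF [[645.7, -259.7], [642.9, -312.6]] [ 644.3 -286.1] -1.623 53.0
fixB [[671.6, -267.3], [667.8, -316.4]] [ 669.7 -291.9] -1.649 49.3
sliF [[552.9, -253.9], [549.5, -300.9]] [ 551.2 -277.4] -1.643 47.1
sliB [[533.8, -249.7], [528.8, -296.8]] [ 531.3 -273.2] -1.676 47.4
rodL [[509.2, -252.4], [646.1, -268.6]] [ 577.6 -260.5] -0.118 137.9
rodR [[506.2, -289.3], [637.3, -303.9]] [ 571.7 -296.6] -0.111 131.9
par [[568.3, -270.0], [644.8, -279.3]] [ 606.5 -274.7] -0.121 77.0
baseL [[502.3, -235.6], [673.3, -256.0]] [ 587.8 -245.8] -0.119 172.1
```

```bash
python3 -c "
from h import *
plan((609.5,-282.5,190,3.027))"
```

```text
t 3.0 at [363.  289.2 188.1] [-3.141e+00 -1.000e-03  2.380e+00] w 38.6 q7 0.69
[-57.29, -24.38, -0.21] [-0.001, -0.001, -0.647] rows 13
```

send_rows --rows '[[[-5, -2.1, 0, 0, 0, -0.06], [-9, -3.8, 0, 0, 0, -0.1], [-13, -5.5, 0, 0, 0, -0.15], [-17, -7.2, 0, 0, 0, -0.2], [-21, -8.9, 0, 0, 0, -0.24], [-25, -10.6, 0, 0, 0, -0.29], [-29, -12.3, 0, 0, 0, -0.33], [-33, -14, 0, 0, 0, -0.37], [-37, -15.7, 0, 0, 0, -0.42], [-41, -17.4, 0, 0, 0, -0.46]]]'

```text
clock: 4.0
eef_pos: [539.6, -121.3, 186.5]
tool_rot: [3.141, -0.003, 2.841]
force: [0.5, 0.4, -0.2]
width: 38.9
gripper_force: 61.0
```

```bash
python3 -c "
from h import *
plan((609.5,-282.5,190,3.027))"
```

```text
t 4.0 at [ 539.6 -121.3  186.5] [ 3.141e+00 -3.000e-03  2.841e+00] w 38.9 q7 1.74
[-11.45, -13.33, -0.39] [0.001, -0.003, -0.186] rows 4
```

send_rows --rows '[[[-4, -4.7, -0.2, 0, -0.003, -0.07], [-8, -9.3, -0.4, 0, -0.003, -0.13], [-11, -12.8, -0.4, 0, -0.003, -0.18], [-11.45, -13.33, -0.4, 0, -0.003, -0.186], [-11.45, -13.33, -0.4, 0, -0.003, -0.186], [-11.45, -13.33, -0.4, 0, -0.003, -0.186]]]'

```text
clock: 4.6
eef_pos: [608.5, -280.9, 190.0]
tool_rot: [3.14, -0.001, 3.024]
force: [-0.0, 1.3, -1.6]
width: 38.8
gripper_force: 60.9
```

```bash
python3 -c "
from h import *
plan((609.5,-282.5,125,3.027),(609.5,-282.5,112.5,3.027))
im=grab('scene','x.png');c=im['pixels'][200:340,190:300,::-1]
cv2.imwrite('pics/s3.png',cv2.resize(np.ascontiguousarray(c),None,fx=4.2,fy=4.2,interpolation=cv2.INTER_CUBIC))"
```

```text
t 4.6 at [ 608.5 -280.9  190. ] [ 3.140e+00 -1.000e-03  3.024e+00] w 38.8 q7 2.04
[-0.12, -0.16, 6.5] [0.002, -0.001, -0.003] rows 2
[-0.12, -0.16, 7.75] [0.002, -0.001, -0.003] rows 2
```

View pics/s3.png

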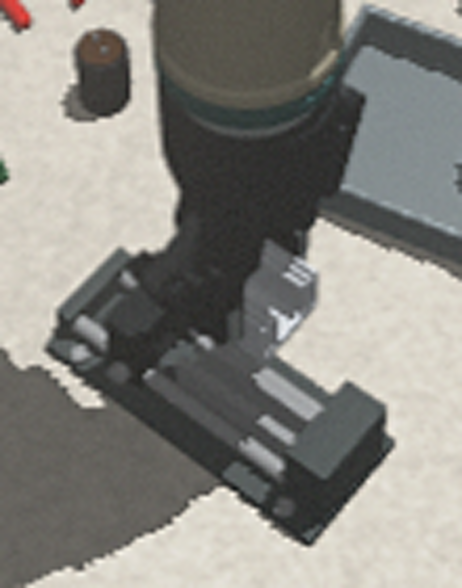

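The heat sink is held above the parallels. Its end face shows corners near (270,355) and (315,305), so I'll check those against projection.

```bash
python3 -c "
from h import *
s=grab('scene');a=-0.115;u=np.array([np.cos(a),np.sin(a)]);v=np.array([-u[1],u[0]]);c=np.array([608.5,-280.9])
for dx in(30,25):
  for dy in(-20,20):
    for z in(110.6,140.6):
      print(dx,dy,z,((proj(s,[*(c+u*dx+v*dy),z])[0]-[190,200])*4.2).round())
f=np.array([644.3,-286.3])
for dy in(-25,25): print('fixed jaw top',((proj(s,[*(f+v*dy),57])[0]-[190,200])*4.2).round())
"
```

```text
30 -20 110.6 [278. 373.]
30 -20 140.6 [278. 340.]
30 20 110.6 [331. 313.]
30 20 140.6 [332. 279.]
25 -20 110.6 [269. 367.]
25 -20 140.6 [269. 334.]
25 20 110.6 [322. 308.]
25 20 140.6 [324. 273.]
fixed jaw top [280. 446.]
fixed jaw top [343. 372.]
```

send_rows --rows '[[[-0.4, -0.15, 3, 0, 0, 0], [-0.4, -0.15, 6, 0, 0, 0], [-0.4, -0.15, 6.5, 0, 0, 0], [-0.4, -0.15, 7, 0, 0, 0], [-0.4, -0.15, 7.4, 0, 0, 0], [-0.4, -0.15, 7.6, 0, 0, 0], [-0.4, -0.15, 7.75, 0, 0, 0], [-0.4, -0.15, 7.75, 0, 0, 0]]]'

```text
clock: 5.5
eef_pos: [614.0, -283.0, 115.4]
tool_rot: [-3.141, 0.004, 3.026]
force: [-0.1, 0.5, -1.2]
width: 38.6
gripper_force: 60.9
```

send_rows --rows '[[[0, 0, 0, 0, 0, 0], [0, 0, 0, 0, 0, 0], [0, 0, 0, 0, 0, 0]]]'

```text
clock: 5.8
eef_pos: [613.9, -283.0, 115.0]
tool_rot: [-3.141, 0.003, 3.026]
force: [-0.7, -0.5, -1.4]
width: 39.2
gripper_force: 60.9
```

send_rows --rows '[[[0, 0, 0.1, 0, 0, 0], [0, 0, 0.2, 0, 0, 0], [0, 0, 0.2, 0, 0, 0], [0, 0, 0.2, 0, 0, 0]]]'

```text
clock: 6.2
eef_pos: [613.8, -282.9, 112.7]
tool_rot: [-3.141, 0.003, 3.026]
force: [-0.4, 0.8, -0.8]
width: 38.7
gripper_force: 60.9
```

send_rows --rows '[[[0, 0, 0.05, 0, 0, 0], [0, 0, 0.1, 0, 0, 0], [0, 0, 0.15, 0, 0, 0], [0, 0, 0.2, 0, 0, 0]]]'

```text
clock: 6.6
eef_pos: [613.9, -282.9, 111.4]
tool_rot: [-3.141, 0.003, 3.026]
force: [-1.8, 0.6, 7.1]
width: 39.1
gripper_force: 61.9
```

send_rows --rows '[[[0, 0, 0, 0, 0, 0], [0, 0, 0, 0, 0, 0], [0, 0, 0, 0, 0, 0], [0, 0, 0, 0, 0, 0], [0, 0, 0, 0, 0, 0], [0, 0, -3, 0, 0, 0], [0, 0, -7, 0, 0, 0], [0, 0, -10, 0, 0, 0], [0, 0, -10, 0, 0, 0]]]' --grip 60

```text
clock: 7.5
eef_pos: [615.9, -284.3, 215.9]
tool_rot: [-3.138, 0.012, 3.026]
force: [0.6, -0.7, 0.1]
width: 65.2
gripper_force: 0.0
```

```bash
python3 -c "
from h import *
u=np.array([np.cos(-.115),np.sin(-.115)]);f=np.array([645.5,-286.5])
print(f-60*u)
P=lambda x:(f+u*(x-60)).tolist()
plan((*P(-95),190,3.027),(*P(-95),115,3.027))"
```

```text
[ 585.89631294 -279.6151987 ]
t 7.5 at [ 615.9 -284.3  215.9] [-3.138  0.012  3.026] w 65.2 q7 2.03
[12.57, 0.12, 2.44] [-0.003, 0.012, -0.001] rows 3
[12.65, 0.15, 9.94] [-0.003, 0.012, -0.001] rows 4
```

send_rows --rows '[[[4, 0, 1, 0, 0.006, 0], [8, 0, 2.4, 0, 0.012, 0], [11.6, 0.12, 2.4, 0, 0.012, 0], [11.6, 0.12, 2.4, 0, 0.012, 0], [11.6, 0.12, 6, 0, 0.012, 0], [11.6, 0.12, 9, 0, 0.012, 0], [11.6, 0.12, 9.9, 0, 0.012, 0], [11.6, 0.12, 9.9, 0, 0.012, 0], [11.6, 0.12, 9.9, 0, 0.012, 0]]]' --grip 255

```text
clock: 8.4
eef_pos: [499.4, -268.7, 112.1]
tool_rot: [-3.141, -0.008, 3.026]
force: [-0.6, -1.4, -0.4]
width: -0.1
gripper_force: 0.0
```

```bash
python3 -c "
from h import *
u=np.array([np.cos(-.115),np.sin(-.115)]);f=np.array([645.5,-286.5])
P=lambda x:(f+u*(x-60)).tolist()
print(ctrl.read_state()['force'].round(1))
plan((*P(-45),114,3.027),(*P(-33),114,3.027))
im=grab('scene');c=im['pixels'][200:340,190:300,::-1]
cv2.imwrite('pics/s4.png',cv2.resize(np.ascontiguousarray(c),None,fx=4.2,fy=4.2,interpolation=cv2.INTER_CUBIC))"
```

```text
[-0.6 -1.4 -0.4]
t 8.4 at [ 499.4 -268.7  112.1] [-3.141 -0.008  3.026] w -0.1 q7 2.14
[-4.22, -0.08, -0.22] [-0.001, -0.008, -0.001] rows 1
[-5.42, -0.08, -0.23] [-0.001, -0.008, -0.001] rows 2
```

View pics/s4.png

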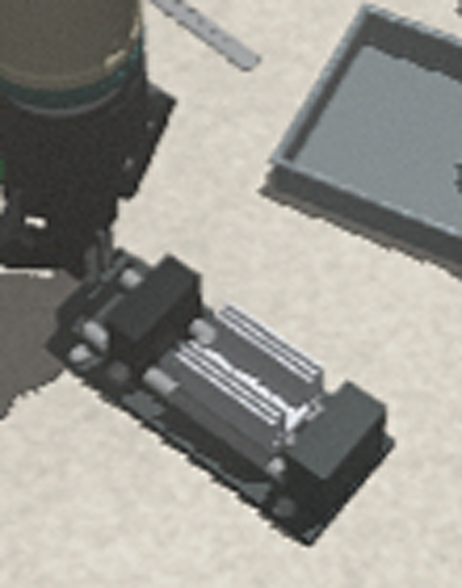

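The heat sink sits flat and aligned between the jaws, near (255,365), with the fingers at (95,250) behind the sliding jaw. Pushing slowly.

send_rows --rows '[[[-0.4, 0, -0.2, 0, -0.008, 0], [-0.8, 0, -0.2, 0, -0.008, 0], [-1.2, 0, -0.2, 0, -0.008, 0], [-1.6, 0, -0.2, 0, -0.008, 0], [-2.0, 0, -0.2, 0, -0.008, 0], [-2.4, 0, -0.2, 0, -0.008, 0], [-2.8, 0, -0.2, 0, -0.008, 0], [-3.2, 0, -0.2, 0, -0.008, 0], [-3.6, 0, -0.2, 0, -0.008, 0], [-4.0, 0, -0.2, 0, -0.008, 0]]]'

```text
clock: 9.45
eef_pos: [538.3, -273.0, 113.0]
tool_rot: [-3.141, -0.002, 3.026]
force: [-4.2, 0.2, 3.0]
width: -0.0
gripper_force: 1.7
```

send_rows --rows '[[[-0.2, 0, 0, 0, 0, 0], [-0.4, 0, 0, 0, 0, 0], [-0.6, 0, 0, 0, 0, 0], [-0.8, 0, 0, 0, 0, 0], [-0.8, 0, 0, 0, 0, 0]]]'

```text
clock: 9.95
eef_pos: [546.6, -274.0, 113.0]
tool_rot: [-3.141, -0.001, 3.026]
force: [-2.8, -1.7, 0.2]
width: 0.1
gripper_force: 1.3
```

Pushing at about 3 N, which matches the brake alone. Continuing in small steps.

send_rows --rows '[[[-0.15, 0, 0, 0, 0, 0], [-0.3, 0, 0, 0, 0, 0], [-0.45, 0, 0, 0, 0, 0], [-0.6, 0, 0, 0, 0, 0], [-0.6, 0, 0, 0, 0, 0]]]'

```text
clock: 10.45
eef_pos: [552.8, -274.8, 113.0]
tool_rot: [-3.141, -0.001, 3.026]
force: [-1.8, -1.3, -1.3]
width: 0.1
gripper_force: 1.3
```

send_rows --rows '[[[-0.1, 0, 0, 0, 0, 0], [-0.2, 0, 0, 0, 0, 0], [-0.3, 0, 0, 0, 0, 0], [-0.3, 0, 0, 0, 0, 0]]]'

```text
clock: 10.85
eef_pos: [554.7, -275.0, 113.0]
tool_rot: [-3.141, -0.003, 3.026]
force: [-4.7, -1.1, 0.9]
width: -0.2
gripper_force: 2.6
```

send_rows --rows '[[[-0.1, 0, 0, 0, 0, 0], [-0.2, 0, 0, 0, 0, 0], [-0.3, 0, 0, 0, 0, 0], [-0.3, 0, 0, 0, 0, 0]]]'

```text
clock: 11.25
eef_pos: [555.0, -275.1, 113.0]
tool_rot: [3.141, -0.008, 3.025]
force: [-11.1, 0.5, 6.1]
width: 0.2
gripper_force: 5.5
```

send_rows --rows '[[[-0.1, 0, 0, 0, 0, 0], [-0.2, 0, 0, 0, 0, 0], [-0.3, 0, 0, 0, 0, 0], [-0.3, 0, 0, 0, 0, 0]]]'

```text
clock: 11.65
eef_pos: [555.4, -275.3, 113.0]
tool_rot: [3.139, -0.014, 3.024]
force: [-16.3, 1.0, 13.2]
width: -0.2
gripper_force: 8.5
```

The jaw stalled at 16 N with the tool at 555 mm, so it is tight. I'll back off, lift, and take a close look at the choke, transformer and vise.

send_rows --rows '[[[1.5, 0, 0, 0, 0.014, 0], [3, 0, 0, 0, 0.014, 0], [5, 0, -4, 0, 0.014, 0], [7, 0, -8, 0, 0.014, 0], [11, 0, -8, 0, 0.014, 0], [15, 0, -8, 0, 0.014, 0], [15, 0, -8, 0, 0.014, 0]]]' --grip 0

```text
clock: 12.35
eef_pos: [408.2, -257.1, 193.9]
tool_rot: [3.14, -0.018, 3.023]
force: [0.5, -0.1, 0.5]
width: 85.3
gripper_force: 0.0
```

```bash
python3 -c "
from h import *
plan((345,-295,150,3.027))
r=cv2.imread('raw_top.png');im=grab('top')['pixels'][:,:,::-1];s=grab('scene')['pixels'][:,:,::-1]
f=lambda c:cv2.convertScaleAbs(cv2.resize(np.ascontiguousarray(c),(390,290),interpolation=cv2.INTER_CUBIC),alpha=1.6)
t=cv2.imread('raw_scene.png')
o=np.vstack([np.hstack([f(r[230:260,340:380]),f(r[190:220,220:260])]),np.hstack([f(t[235:265,130:170]),f(im[100:190,310:430])])])
cv2.imwrite('pics/m1.png',o)"
```

```text
t 12.35 at [ 408.2 -257.1  193.9] [ 3.14  -0.018  3.023] w 85.3 q7 2.18
[5.74, -4.52, 4.49] [0.002, -0.018, -0.004] rows 2
```

View pics/m1.png

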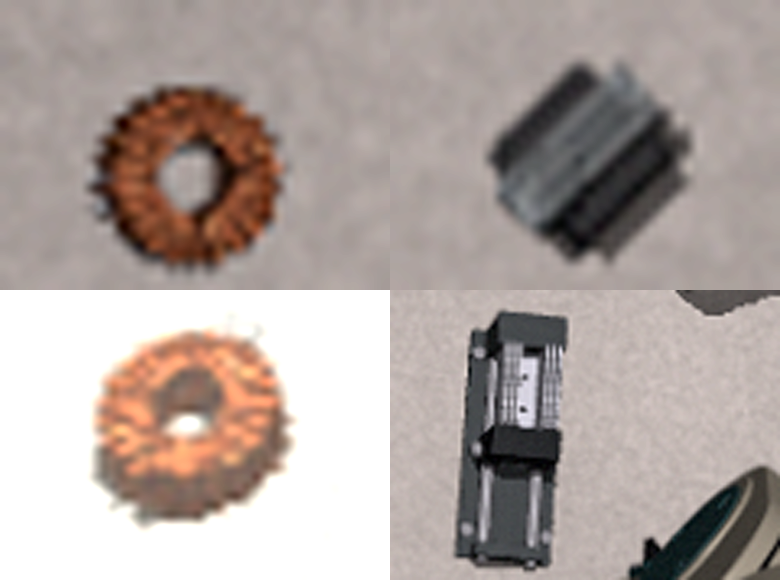

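The vise is closed on the heat sink and aligned. The choke's wire ends point toward world +y (the nub at (95,195)), so I'll grip along x. The transformer's long axis is about -0.90 rad.

send_rows --rows '[[[0.6, -0.5, 0.4, 0, -0.018, 0.147], [1.2, -1, 0.8, 0, -0.018, 0.294], [1.8, -1.4, 1.3, 0, -0.018, 0.44], [2.4, -1.8, 1.8, 0, -0.018, 0.588], [3, -2.3, 2.3, 0, -0.018, 0.735], [3.6, -2.8, 2.8, 0, -0.018, 0.88], [4.2, -3.3, 3.3, 0, -0.018, 1.02], [4.8, -3.8, 3.8, 0, -0.018, 1.16], [5.3, -4.2, 4.2, 0, -0.018, 1.3], [5.74, -4.52, 4.4, 0, -0.018, 1.44]]]'

```text
clock: 13.45
eef_pos: [351.9, -297.3, 149.8]
tool_rot: [-3.14, 0.013, 1.582]
force: [0.6, 0.2, -0.8]
width: 85.4
gripper_force: 0.0
```

```bash
python3 -c "
from h import *
plan((345.4,-295.5,77.5,1.571))"
```

```text
t 13.45 at [ 351.9 -297.3  149.8] [-3.14   0.013  1.582] w 85.4 q7 1.41
[0.28, -0.64, 7.22] [-0.002, 0.013, 0.011] rows 2
```

send_rows --rows '[[[0.15, -0.5, 2, 0, 0, 0.011], [0.15, -0.6, 5, 0, 0, 0.011], [0.2, -0.6, 7, 0, 0, 0.011], [0.2, -0.6, 7.2, 0, 0, 0.011], [0.2, -0.6, 7.2, 0, 0, 0.011]]]'

```text
clock: 13.95
eef_pos: [344.6, -295.8, 77.8]
tool_rot: [-3.139, 0.011, 1.576]
force: [-0.7, 0.6, 0.4]
width: 85.6
gripper_force: 0.0
```

send_rows --rows '[[[0, 0, 0, 0, 0, 0], [0, 0, 0, 0, 0, 0], [0, 0, 0, 0, 0, 0], [0, 0, 0, 0, 0, 0], [0, 0, 0, 0, 0, 0], [0, 0, 0, 0, 0, 0], [0, 0, 0, 0, 0, 0]]]' --grip 255

```text
clock: 14.65
eef_pos: [343.8, -295.6, 79.4]
tool_rot: [-3.14, 0.012, 1.575]
force: [-0.9, 0.5, 10.7]
width: 38.4
gripper_force: 58.8
```

send_rows --rows '[[[0, 0, -4, 0, 0, 0], [0, 0, -8, 0, 0, 0], [0, 0, -11, 0, 0, 0], [0, 0, -11, 0, 0, 0]]]'

```text
clock: 15.05
eef_pos: [345.0, -295.2, 191.5]
tool_rot: [3.14, 0.015, 1.575]
force: [-0.1, -0.3, -1.4]
width: 38.0
gripper_force: 60.9
```

```bash
python3 -c "
from h import *
plan((578.6,-94.3,180,.102),(578.6,-94.3,82,.102))"
```

```text
t 15.05 at [ 345.  -295.2  191.5] [3.14  0.015 1.575] w 38.0 q7 1.41
[20.0, 23.45, 0.87] [0.012, 0.011, 1.473] rows 10
[20.15, 23.44, 10.67] [0.012, 0.011, 1.473] rows 10
```

send_rows --rows '[[[2, 2.3, 0, 0, 0, 0.147], [4, 4.7, 0, 0, 0, 0.294], [6, 7, 0, 0, 0, 0.44], [8, 9.4, 0, 0, 0, 0.588], [10, 11.7, 0, 0, 0, 0.735], [12, 14, 0, 0, 0, 0.88], [14, 16.4, 0, 0, 0, 1.03], [16, 18.8, 0, 0, 0, 1.18], [18, 21.1, 0.4, 0, 0, 1.33], [20, 23.45, 0.87, 0.012, 0.011, 1.473]]]'

```text
clock: 16.05
eef_pos: [577.9, -91.4, 175.2]
tool_rot: [-3.136, 0.006, 0.097]
force: [0.3, 0.1, -0.1]
width: 38.1
gripper_force: 60.9
```

```bash
python3 -c "
from h import *
plan((578.6,-94.3,84,.102))"
```

```text
t 16.05 at [577.9 -91.4 175.2] [-3.136  0.006  0.097] w 38.1 q7 -0.43
[0.1, 0.35, 9.11] [-0.006, 0.006, -0.005] rows 2
```

send_rows --rows '[[[0.1, 0.3, 3, 0, 0, 0], [0.1, 0.3, 6, 0, 0, 0], [0.1, 0.3, 8, 0, 0, 0], [0.1, 0.3, 8.7, 0, 0, 0], [0.1, 0.3, 8.9, 0, 0, 0], [0.1, 0.3, 9.0, 0, 0, 0], [0.1, 0.3, 9.1, 0, 0, 0], [0.1, 0.3, 9.1, 0, 0, 0]]]'

```text
clock: 16.85
eef_pos: [578.5, -95.9, 86.0]
tool_rot: [-3.137, 0.004, 0.102]
force: [0.3, 0.2, -0.4]
width: 38.3
gripper_force: 60.9
```

send_rows --rows '[[[0, -0.1, 0.1, 0, 0, 0], [0, -0.1, 0.2, 0, 0, 0], [0, -0.1, 0.3, 0, 0, 0], [0, -0.1, 0.35, 0, 0, 0]]]'

```text
clock: 17.25
eef_pos: [578.2, -94.6, 82.5]
tool_rot: [-3.136, 0.004, 0.102]
force: [-1.8, 1.2, 8.6]
width: 38.4
gripper_force: 61.9
```

send_rows --rows '[[[0, 0, 0, 0, 0, 0], [0, 0, 0, 0, 0, 0], [0, 0, 0, 0, 0, 0], [0, 0, 0, 0, 0, 0], [0, 0, -3, 0, 0, 0], [0, 0, -7, 0, 0, 0], [0, 0, -11, 0, 0, 0], [0, 0, -11, 0, 0, 0]]]' --grip 100

```text
clock: 18.05
eef_pos: [580.9, -97.0, 196.8]
tool_rot: [-3.141, -0.003, 0.101]
force: [-0.4, -0.6, 0.1]
width: 52.2
gripper_force: 0.0
```

```bash
python3 -c "
from h import *
plan((425,-151.5,165,.102),(425,-151.5,84,.102))"
```

```text
t 18.05 at [580.9 -97.  196.8] [-3.141e+00 -3.000e-03  1.010e-01] w 52.2 q7 -0.52
[-16.07, 3.84, 3.13] [-0.001, -0.003, -0.001] rows 4
[-16.1, 3.85, 11.23] [-0.001, -0.003, -0.001] rows 5
```

send_rows --rows '[[[-4, 1, 0, 0, 0, 0], [-8, 2, 0, 0, 0, 0], [-12, 3, 1, 0, 0, 0], [-16, 3.85, 3, 0, 0, 0], [-16, 3.85, 3.1, 0, 0, 0], [-16, 3.85, 3.1, 0, 0, 0], [-16, 3.85, 3.1, 0, 0, 0]]]' --grip 0

```text
clock: 18.75
eef_pos: [424.5, -149.7, 161.5]
tool_rot: [-3.138, 0.004, 0.103]
force: [-0.5, -0.4, 0.3]
width: 85.5
gripper_force: 0.0
```

```bash
python3 -c "
from h import *
plan((426,-151.5,90,.102))"
```

```text
t 18.75 at [ 424.5 -149.7  161.5] [-3.138  0.004  0.103] w 85.5 q7 -0.12
[0.16, 0.22, 7.15] [-0.004, 0.004, 0.001] rows 2
```

send_rows --rows '[[[0.16, 0.2, 3, 0, 0, 0], [0.16, 0.2, 6, 0, 0, 0], [0.16, 0.2, 7.1, 0, 0, 0], [0.16, 0.2, 7.1, 0, 0, 0]]]'

```text
clock: 19.15
eef_pos: [425.5, -150.8, 89.4]
tool_rot: [-3.135, 0.005, 0.103]
force: [-0.4, 0.7, 0.3]
width: 85.5
gripper_force: 0.0
```

send_rows --rows '[[[0, 0, 0, 0, 0, 0], [0, 0, 0, 0, 0, 0], [0, 0, 0, 0, 0, 0], [0, 0, 0, 0, 0, 0], [0, 0, 0, 0, 0, 0], [0, 0, 0, 0, 0, 0], [0, 0, 0, 0, 0, 0], [0, 0, 0, 0, 0, 0]]]' --grip 255

```text
clock: 19.95
eef_pos: [425.0, -151.2, 91.1]
tool_rot: [-3.137, 0.004, 0.102]
force: [-0.1, 0.6, 5.1]
width: 28.7
gripper_force: 58.7
```

send_rows --rows '[[[0, 0, -4, 0, 0, 0], [0, 0, -8, 0, 0, 0], [0, 0, -10, 0, 0, 0], [0, 0, -10, 0, 0, 0]]]'

```text
clock: 20.35
eef_pos: [426.4, -152.0, 192.8]
tool_rot: [-3.139, 0.0, 0.103]
force: [-0.3, -0.3, 0.4]
width: 28.4
gripper_force: 59.4
```

```bash
python3 -c "
from h import *
plan((608.5,53.3,185,1.736))"
```

```text
t 20.35 at [ 426.4 -152.   192.8] [-3.139  0.     0.103] w 28.4 q7 -0.34
[20.22, -18.55, 0.82] [-0.002, -0.002, -1.633] rows 11
```

send_rows --rows '[[[1.8, -1.7, 0, 0, 0, -0.148], [3.7, -3.4, 0, 0, 0, -0.297], [5.5, -5.1, 0, 0, 0, -0.445], [7.4, -6.8, 0, 0, 0, -0.594], [9.2, -8.5, 0, 0, 0, -0.742], [11, -10.1, 0.2, 0, 0, -0.89], [12.9, -11.8, 0.4, 0, 0, -1.039], [14.7, -13.5, 0.5, 0, 0, -1.187], [16.6, -15.2, 0.6, 0, 0, -1.336], [18.4, -16.9, 0.8, 0, 0, -1.484]]]'

```text
clock: 21.35
eef_pos: [591.1, 36.4, 181.2]
tool_rot: [-3.135, -0.005, 1.592]
force: [0.2, -0.5, -0.8]
width: 28.6
gripper_force: 59.2
```

```bash
python3 -c "
from h import *
plan((608.5,53.3,185,1.736),(608.5,53.3,96,1.736))"
```

```text
t 21.35 at [591.1  36.4 181.2] [-3.135 -0.005  1.592] w 28.6 q7 0.3
[1.65, 1.78, -0.39] [-0.006, -0.005, -0.144] rows 1
[1.61, 1.84, 8.51] [-0.006, -0.005, -0.144] rows 2
```

send_rows --rows '[[[1.6, 1.8, 0, 0, 0, -0.144], [1.6, 1.8, 3, 0, 0, -0.144], [1.6, 1.8, 6, 0, 0, -0.144], [1.6, 1.8, 7.8, 0, 0, -0.144], [1.6, 1.8, 8.2, 0, 0, -0.144], [1.6, 1.8, 8.5, 0, 0, -0.144], [1.6, 1.8, 8.5, 0, 0, -0.144], [1.6, 1.8, 8.5, 0, 0, -0.144]]]'

```text
clock: 22.15
eef_pos: [608.9, 51.9, 98.2]
tool_rot: [-3.139, -0.005, 1.73]
force: [0.7, 1.0, -0.6]
width: 28.0
gripper_force: 59.3
```

send_rows --rows '[[[0, 0, 0.1, 0, 0, 0], [0, 0, 0.2, 0, 0, 0], [0, 0, 0.3, 0, 0, 0], [0, 0, 0.4, 0, 0, 0], [0, 0, 0.45, 0, 0, 0]]]'

```text
clock: 22.65
eef_pos: [608.4, 52.0, 94.1]
tool_rot: [-3.137, -0.006, 1.73]
force: [-3.6, 0.4, 13.9]
width: 28.2
gripper_force: 60.4
```

send_rows --rows '[[[0, 0, 0, 0, 0, 0], [0, 0, 0, 0, 0, 0], [0, 0, 0, 0, 0, 0], [0, 0, 0, 0, 0, 0], [0, 0, -3, 0, 0, 0], [0, 0, -7, 0, 0, 0], [0, 0, -10, 0, 0, 0], [0, 0, -10, 0, 0, 0]]]' --grip 130

```text
clock: 23.45
eef_pos: [611.4, 51.2, 197.0]
tool_rot: [3.138, -0.004, 1.73]
force: [0.4, 0.7, 0.2]
width: 42.0
gripper_force: 0.0
```

```bash
python3 -c "
from h import *
plan((437,138.5,170,1.736))"
```

```text
t 23.45 at [611.4  51.2 197. ] [ 3.138 -0.004  1.73 ] w 42.0 q7 0.37
[11.37, -15.85, 2.69] [0.003, -0.004, -0.006] rows 4
```

send_rows --rows '[[[2.8, -4, 0, 0, 0, 0], [5.6, -8, 0, 0, 0, 0], [8.5, -12, 1, 0, 0, 0], [11.4, -15.85, 2.7, 0, 0, 0], [11.4, -15.85, 2.7, 0, 0, 0], [11.4, -15.85, 2.7, 0, 0, 0], [11.4, -15.85, 2.7, 0, 0, 0]]]' --grip 0

```text
clock: 24.15
eef_pos: [435.5, 138.6, 167.1]
tool_rot: [-3.139, -0.004, 1.729]
force: [0.3, -0.1, -0.4]
width: 85.7
gripper_force: 0.0
```

```bash
python3 -c "
from h import *
plan((437,138.5,90,1.736))
r=grab('top');s=grab('scene')
f=lambda c:cv2.convertScaleAbs(cv2.resize(np.ascontiguousarray(c[...,::-1]),(390,290),interpolation=cv2.INTER_CUBIC),alpha=1.3)
p=s['pixels'];q=r['pixels']
cv2.imwrite('pics/m2.png',np.vstack([np.hstack([f(q[180:270,130:250]),f(p[90:180,220:340])]),np.hstack([f(q[90:180,150:310]),f(p[150:270,245:385])])]))"
```

```text
t 24.15 at [435.5 138.6 167.1] [-3.139 -0.004  1.729] w 85.7 q7 0.26
[-0.07, 0.17, 7.71] [-0.003, -0.004, -0.007] rows 2
```

View pics/m2.png

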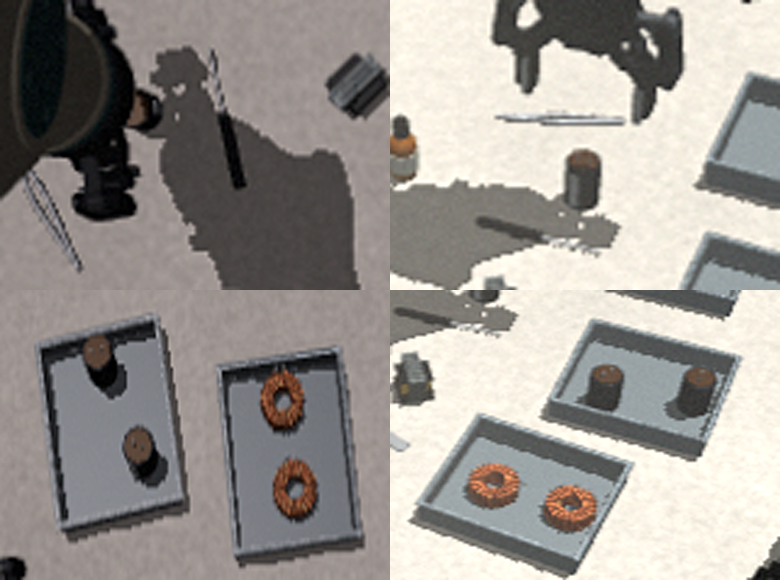

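The placed capacitor at (140,450) and the choke at (295,490) both stand flat in their trays. The gripper is over capacitor A.

send_rows --rows '[[[0, 0.17, 3, 0, 0, 0], [0, 0.17, 6, 0, 0, 0], [0, 0.17, 7.6, 0, 0, 0], [0, 0.17, 7.6, 0, 0, 0]]]'

```text
clock: 24.65
eef_pos: [435.1, 138.6, 89.3]
tool_rot: [-3.133, -0.004, 1.728]
force: [0.5, 0.1, 0.1]
width: 86.0
gripper_force: 0.0
```

send_rows --rows '[[[0, 0, 0, 0, 0, 0], [0, 0, 0, 0, 0, 0], [0, 0, 0, 0, 0, 0], [0, 0, 0, 0, 0, 0], [0, 0, 0, 0, 0, 0], [0, 0, 0, 0, 0, 0], [0, 0, 0, 0, 0, 0], [0, 0, 0, 0, 0, 0]]]' --grip 255

```text
clock: 25.45
eef_pos: [436.0, 139.8, 92.1]
tool_rot: [-3.139, -0.005, 1.73]
force: [-0.4, -0.7, 7.7]
width: 28.0
gripper_force: 58.7
```

send_rows --rows '[[[0, 0, -4, 0, 0, 0], [0, 0, -8, 0, 0, 0], [0, 0, -10, 0, 0, 0], [0, 0, -10, 0, 0, 0]]]'

```text
clock: 25.85
eef_pos: [437.3, 139.8, 193.8]
tool_rot: [3.14, -0.006, 1.73]
force: [0.1, -0.9, 0.0]
width: 28.4
gripper_force: 59.3
```

```bash
python3 -c "
from h import *
plan((600.7,100.7,185,1.736))"
```

```text
t 25.85 at [437.3 139.8 193.8] [ 3.14  -0.006  1.73 ] w 28.4 q7 0.3
[-6.46, 15.51, 0.87] [0.001, -0.006, -0.006] rows 4
```

send_rows --rows '[[[-1.6, 3.9, 0, 0, 0, 0], [-3.2, 7.8, 0, 0, 0, 0], [-4.8, 11.6, 0, 0, 0, 0], [-6.4, 15.5, 0, 0, 0, 0], [-6.45, 15.5, 0.9, 0, 0, 0], [-6.45, 15.5, 3, 0, 0, 0], [-6.45, 15.5, 6, 0, 0, 0], [-6.45, 15.5, 8.5, 0, 0, 0], [-6.45, 15.5, 9.5, 0, 0, 0], [-6.45, 15.5, 9.5, 0, 0, 0]]]'

```text
clock: 26.85
eef_pos: [597.5, 100.3, 94.4]
tool_rot: [-3.134, -0.006, 1.729]
force: [-0.1, -0.4, -0.4]
width: 28.1
gripper_force: 62.0
```

```bash
python3 -c "
from h import *
plan((600.7,100.7,95,1.736))"
```

```text
t 26.85 at [597.5 100.3  94.4] [-3.134 -0.006  1.729] w 28.1 q7 0.41
[-0.01, 0.32, -0.07] [-0.007, -0.006, -0.007] rows 1
```

send_rows --rows '[[[0, 0.2, 0, 0, 0, 0], [0, 0.2, 0, 0, 0, 0], [0, 0.2, 0.05, 0, 0, 0]]]'

```text
clock: 27.15
eef_pos: [600.6, 100.9, 94.4]
tool_rot: [-3.137, -0.005, 1.73]
force: [0.3, 0.4, -0.5]
width: 28.5
gripper_force: 62.0
```

send_rows --rows '[[[0, 0, 0.1, 0, 0, 0], [0, 0, 0.1, 0, 0, 0]]]'

```text
clock: 27.35
eef_pos: [600.6, 100.8, 93.8]
tool_rot: [-3.137, -0.005, 1.73]
force: [-1.0, 1.6, 2.8]
width: 28.0
gripper_force: 62.4
```

send_rows --rows '[[[0, 0, 0, 0, 0, 0], [0, 0, 0, 0, 0, 0], [0, 0, 0, 0, 0, 0], [0, 0, 0, 0, 0, 0], [0, 0, -3, 0, 0, 0], [0, 0, -7, 0, 0, 0], [0, 0, -10, 0, 0, 0], [0, 0, -10, 0, 0, 0]]]' --grip 130

```text
clock: 28.15
eef_pos: [603.7, 100.2, 197.8]
tool_rot: [3.138, -0.005, 1.73]
force: [1.0, -0.1, 0.2]
width: 42.1
gripper_force: 0.0
```

```bash
python3 -c "
from h import *
plan((451.5,-20.3,170,0.67))"
```

```text
t 28.15 at [603.7 100.2 197.8] [ 3.138 -0.005  1.73 ] w 42.1 q7 0.35
[-9.5, -16.95, 2.68] [0.001, -0.006, 1.06] rows 8
```

send_rows --rows '[[[-1.2, -2.1, 0, 0, 0, 0.135], [-2.4, -4.2, 0, 0, 0, 0.27], [-3.6, -6.4, 0, 0, 0, 0.4], [-4.8, -8.5, 0, 0, 0, 0.53], [-6, -10.6, 0.5, 0, 0, 0.665], [-7.2, -12.8, 1, 0, 0, 0.8], [-8.4, -15, 2, 0, 0, 0.93], [-9.5, -16.95, 2.7, 0, 0, 1.06], [-9.5, -16.95, 2.7, 0, 0, 1.06], [-9.5, -16.95, 2.7, 0, 0, 1.06]]]' --grip 0

```text
clock: 29.15
eef_pos: [448.6, -20.3, 166.5]
tool_rot: [-3.135, 0.002, 0.67]
force: [0.0, -0.0, -0.1]
width: 85.2
gripper_force: 0.0
```

```bash
python3 -c "
from h import *
plan((451.5,-20.3,84,0.67))
s=grab('scene');p=s['pixels'][110:210,190:320,::-1]
cv2.imwrite('pics/s5.png',cv2.resize(np.ascontiguousarray(p),None,fx=5,fy=5,interpolation=cv2.INTER_CUBIC))"
```

```text
t 29.15 at [448.6 -20.3 166.5] [-3.135e+00  2.000e-03  6.700e-01] w 85.2 q7 -0.08
[0.25, 0.24, 8.24] [-0.007, 0.002, 0.0] rows 2
```

View pics/s5.png

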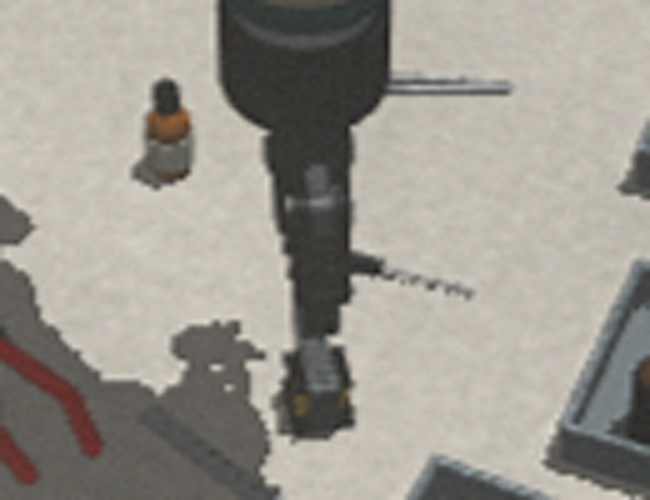

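The transformer's core strip at (322,370) runs toward the camera, in line with the closing plane, and its yellow winding shows on both sides. Descending and gripping.

send_rows --rows '[[[0.2, 0.2, 3, 0, 0, 0], [0.2, 0.2, 6, 0, 0, 0], [0.2, 0.2, 7.9, 0, 0, 0], [0.2, 0.2, 8.1, 0, 0, 0], [0.2, 0.2, 8.1, 0, 0, 0]]]'

```text
clock: 29.7
eef_pos: [451.6, -20.0, 85.8]
tool_rot: [-3.135, 0.001, 0.671]
force: [0.4, 0.2, 0.4]
width: 85.4
gripper_force: 0.0
```

send_rows --rows '[[[0, 0, 0, 0, 0, 0], [0, 0, 0, 0, 0, 0], [0, 0, 0, 0, 0, 0], [0, 0, 0, 0, 0, 0], [0, 0, 0, 0, 0, 0], [0, 0, 0, 0, 0, 0], [0, 0, 0, 0, 0, 0], [0, 0, 0, 0, 0, 0]]]' --grip 255

```text
clock: 30.5
eef_pos: [451.4, -19.8, 86.9]
tool_rot: [-3.135, -0.0, 0.67]
force: [-1.4, 1.4, 9.6]
width: 41.1
gripper_force: 59.7
```

send_rows --rows '[[[0, 0, -4, 0, 0, 0], [0, 0, -8, 0, 0, 0], [0, 0, -11, 0, 0, 0], [0, 0, -11, 0, 0, 0]]]'

```text
clock: 30.9
eef_pos: [453.3, -20.8, 198.9]
tool_rot: [-3.139, -0.003, 0.67]
force: [0.0, -0.3, -2.5]
width: 40.7
gripper_force: 62.4
```

```bash
python3 -c "
from h import *
u=np.array([np.cos(.167),np.sin(.167)]);t=np.array([574.9,274.4])-25*u;print(t)
plan((*t,190,.167))"
```

```text
[550.24780305 270.24437905]
t 30.9 at [453.3 -20.8 198.9] [-3.139e+00 -3.000e-03  6.700e-01] w 40.7 q7 -0.13
[25.67, -16.78, 1.01] [-0.003, -0.003, 0.503] rows 7
```

send_rows --rows '[[[3.6, -2.4, 0, 0, 0, 0.07], [7.2, -4.7, 0, 0, 0, 0.14], [10.8, -7.1, 0, 0, 0, 0.21], [14.4, -9.4, 0, 0, 0, 0.28], [18, -11.8, 0, 0, 0, 0.35], [21.6, -14.1, 0.5, 0, 0, 0.42], [24.5, -16, 1, 0, 0, 0.48], [25.67, -16.78, 1, 0, 0, 0.503], [25.67, -16.78, 1, 0, 0, 0.503], [25.67, -16.78, 1, 0, 0, 0.503]]]'

```text
clock: 31.9
eef_pos: [547.9, 269.2, 185.5]
tool_rot: [-3.138, 0.006, 0.167]
force: [0.1, -1.0, -1.2]
width: 40.4
gripper_force: 62.3
```

```bash
python3 -c "
from h import *
plan((550.2,270.2,93,.167))"
```

```text
t 31.9 at [547.9 269.2 185.5] [-3.138  0.006  0.167] w 40.4 q7 -1.14
[0.3, -0.02, 9.25] [-0.004, 0.006, -0.0] rows 2
```

send_rows --rows '[[[0.2, 0, 3, 0, 0, 0], [0.2, 0, 6, 0, 0, 0], [0.2, 0, 8, 0, 0, 0], [0.2, 0, 9, 0, 0, 0], [0.2, 0, 9.2, 0, 0, 0], [0.2, 0, 9.2, 0, 0, 0], [0.2, 0, 9.2, 0, 0, 0]]]'

```text
clock: 32.6
eef_pos: [551.0, 271.0, 95.7]
tool_rot: [-3.136, 0.003, 0.167]
force: [0.4, 0.3, -1.2]
width: 41.1
gripper_force: 62.3
```

Contact is expected at about 90.

send_rows --rows '[[[0, 0, 0.15, 0, 0, 0], [0, 0, 0.3, 0, 0, 0], [0, 0, 0.4, 0, 0, 0], [0, 0, 0.5, 0, 0, 0], [0, 0, 0.55, 0, 0, 0]]]'

```text
clock: 33.1
eef_pos: [550.1, 271.1, 90.0]
tool_rot: [-3.136, 0.005, 0.167]
force: [-4.0, -0.7, 10.1]
width: 40.7
gripper_force: 63.6
```

Contact at 90.0 as predicted. I'll release, lift, move clear and look at the result.

send_rows --rows '[[[0, 0, 0, 0, 0, 0], [0, 0, 0, 0, 0, 0], [0, 0, 0, 0, 0, 0], [0, 0, 0, 0, 0, 0], [0, 0, -3, 0, 0, 0], [0, 0, -7, 0, 0, 0], [0, 0, -11, 0, 0, 0], [0, 0, -15, 0, 0, 0]]]' --grip 95

```text
clock: 33.9
eef_pos: [550.7, 270.2, 240.3]
tool_rot: [-3.137, 0.005, 0.166]
force: [0.8, 1.1, -0.4]
width: 53.2
gripper_force: 0.0
```

send_rows --rows '[[[-4, -2, 0, 0, 0, 0], [-8, -5, 0, 0, 0, 0], [-12, -8, 0, 0, 0, 0], [-15, -11, 0, 0, 0, 0], [-17, -15, 0, 0, 0, 0], [-18, -19, 0, 0, 0, 0], [-18, -19, 0, 0, 0, 0], [-18, -19, 0, 0, 0, 0]]]'

```text
clock: 34.7
eef_pos: [341.2, 428.6, 240.5]
tool_rot: [-3.137, 0.004, 0.17]
force: [-0.2, -0.6, 0.4]
width: 53.5
gripper_force: 0.0
```

```bash
python3 -c "
from h import *
plan()
r=grab('top');s=grab('scene')
f=lambda c,h:cv2.convertScaleAbs(cv2.resize(np.ascontiguousarray(c[...,::-1]),(780,h),interpolation=cv2.INTER_CUBIC),alpha=1.3)
cv2.imwrite('pics/end.png',np.vstack([f(r['pixels'][95:195,80:380],260),f(s['pixels'][110:330,190:510][:,:250],330*1)]))
cv2.imwrite('t.png',r['pixels'][:,:,::-1])"
```

```text
t 34.7 at [341.2 428.6 240.5] [-3.137  0.004  0.17 ] w 53.5 q7 -1.53
```

View pics/end.png

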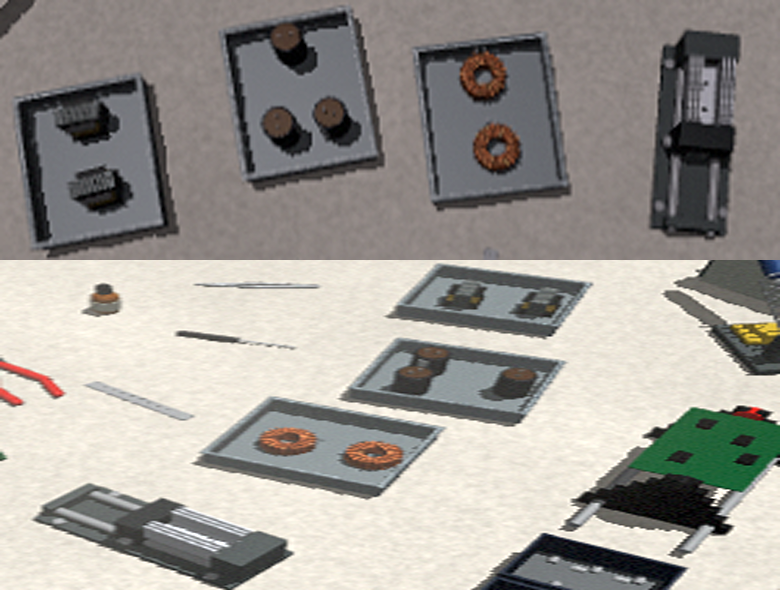

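All four parts stand in their trays beside their own kind, at (93,187), (280,125), (330,117) and (497,148). The vise at (700,90) is closed on the heat sink with no visible gap. Handing in.

```bash
python3 -c "
from cell import ctrl
print(ctrl.finish_job())"
```

```text
the job is handed in; nothing more can be done
None
```

The job is handed in at about 35 s on the robot clock: both capacitors, the choke and the transformer stand in their matching trays, and the heat sink is clamped fins up in the vise; the end pictures look right, but no verdict came back.

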